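# Push the lamp base up to the straight-edge between the marks

## Task

Push the pale wooden lamp base along the bench until its edge lies flush against the wooden straight-edge and it sits between the two yellow marks, covering neither. Push only on its wooden block with the fingers: do not grip or touch its black lamp holder and do not lift or tip it. Leave the dark lamp base and everything else where it is, and finish with the fingers clear.

Things in the scene. Friction and masses are not known exactly. Their poses are not given: they have to be found in the camera images.
- pale_base: the pale lamp base, to be pushed: a loose square block of light wood, 95 x 95 mm, 28 mm high, 0.25 to 0.5 kg, with a black lamp holder fixed on top. Origin: centre of its underside; x and y along its edges, z up. Starts left or right of the marks, 90 to 250 mm short of the straight-edge, turned up to 0.5 rad from square with it. Slides with 1 to 4 N
- pale_base_holder: the black lamp holder on the pale base, not to be touched: foot 48 mm wide and 4 mm high, above it 34 mm wide; its top is 48 mm above the bench. Same origin and axes as the pale base
- fence: the straight-edge: a fixed wooden batten 520 mm long, 30 deep, 30 high. Origin: at bench level in the middle of its long face towards the robot, halfway between the marks; x points square into that face, away from the robot, y along it to the left, z up. The marks are flat 8 mm yellow lines along x, centred at y = -60 and +60 mm (gap 112 mm), over the batten and 100 mm out on the bench
- dark_base: the other lamp base, same size and shape but dark brown wood with a white holder, on the other side of the marks; leave it. Origin: centre of its underside
- wax_tin: a loose red tin with a pale lid, 46 mm wide, 34 mm high, standing between the two lamp bases; leave it. Origin: centre of its underside
- tall_gourd: a loose pear-shaped gourd with a neck, 170 mm wide, 232 mm high, at the left; leave it. Origin: centre of its underside
- round_gourd: a loose round gourd, 190 mm wide, 160 mm high, at the right; leave it. Origin: centre of its underside
- brush: a loose flat brush with a wooden handle, 200 mm long and 20 mm high, lying at the right; leave it. Origin: centre of its underside
- pliers: loose red-handled pliers, about 215 mm long and 12 mm high, lying at the left; leave them. Origin: underside at the pivot

How it is judged:
At the end, for the whole second after the job is handed in: The pale base stands flat and still on the bench, its edge within 4 mm of the straight-edge and within 0.04 rad of parallel to it, its centre within 10 mm of the middle between the yellow marks; the dark base and all other loose things are within 15 mm of where they began (x of pale_base in the frame of fence between -0.0515 and -0.044 m and y of pale_base in the frame of fence between -0.01 and 0.01 m and (angle between the x axis of pale_base and the x axis of fence, either way round below 0.04 rad or angle between the x axis of pale_base and the y axis of fence, either way round below 0.04 rad) and height (world z) of pale_base below 0.004 m and angle between pale_base's own z axis and vertical below 0.04 rad and linear speed of pale_base below 0.01 m/s and angular speed of pale_base below 0.05 rad/s and distance of each of dark_base, wax_tin, tall_gourd, round_gourd, brush, pliers from where it was at the start of the episode below 0.015 m); the robot touches nothing.
It fails at once if the pale base is lifted or tipped (height (world z) of pale_base above 0.01 m or angle between pale_base's own z axis and vertical above 0.15 rad).
It fails at once if the fingers grip or press on the black lamp holder (contact force between the fingers and pale_base_holder above 1 N).
It fails at once if the dark lamp base is moved more than 15 mm or tipped (distance of dark_base from where it was at the start of the episode above 0.015 m or angle between dark_base's own z axis and vertical above 0.3 rad).
It fails at once if another loose thing is moved more than 15 mm or tipped ((distance of wax_tin from where it was at the start of the episode above 0.015 m or angle between wax_tin's own z axis and vertical above 0.3 rad) or (distance of tall_gourd from where it was at the start of the episode above 0.015 m or angle between tall_gourd's own z axis and vertical above 0.3 rad) or (distance of round_gourd from where it was at the start of the episode above 0.015 m or angle between round_gourd's own z axis and vertical above 0.3 rad) or (distance of brush from where it was at the start of the episode above 0.015 m or angle between brush's own z axis and vertical above 0.3 rad) or (distance of pliers from where it was at the start of the episode above 0.015 m or angle between pliers's own z axis and vertical above 0.3 rad)).
It also fails if it takes over 51 s, if anything falls off the work surface, if the arm or the gripper's body presses on something with over 40 N, if the wrist force passes 120 N, or if a joint passes its speed limit or range.

## Robot

A 6-joint arm with a two-finger parallel gripper is mounted at the origin on the work surface. World frame = base frame: x ahead of the robot, y to its left, z up, the work surface at z = 0. Lengths are in m, angles in rad, forces in N, time in s.
With the tool pointing down it reaches from about 0.275 to 0.75 m from the base axis. Payload 10.2 kg.
Tool frame: the origin (TCP) lies midway between the tips of the shut fingers; the grasp point (between the pads) lies 19 mm behind it (arm.grip_point_offset is the distance from the TCP to the grasp point, in m); z points along the fingers, y is the line along which they close (so a half turn about z gives the same grasp; the last joint's range is limited). The gripper opens to 88 mm and grips with 3 to 60 N. Pads are 18 mm wide; open, the fingers measure 123 mm over their backs; the gripper's body (75 mm by 187 mm) begins 45 mm behind the grasp point.
Start: joints at [-1.353, 0.313, 1.498, -0, 1.331, -0.223], TCP at [0.224, -0.475, 0.239] pointing down, gripper open.
Joint ranges: [-2.94, 2.94], [-0.97, 2.17], [0.19, 2.56], [-1.23, 4.37], [0.02, 3.11], [-2.88, 2.88]. Speed limits (rad/s): [2.39, 2.39, 3.01, 3.14, 3.14, 3.14].

## Interface

Orientations are given as a rotation vector (axis times angle).
In Python, from workcell import arm gives the robot as it stands.
- The arm moves only by the shell command python3 nudge.py 'ROWS'. ROWS is rows parted by semicolons, their numbers by spaces, 1 to 10 of them, each of 7 numbers: a rotation vector rx, ry, rz in rad, then dx, dy, dz in m, then the finger opening in m; each row is the pose to reach, as a shift and turn from the pose commanded when the command began, along the tool's axes at that moment; what a row does not reach only later rows make up. A row lasts 1/10 s, in which the tool goes at most 0.05 m and 0.15 rad, less where a joint would pass 70% of its speed; a pose out of reach is approached as far as the arm can. The fingers move at their own pace and stop on an object; the grip force is fixed at half the most. Time passes only in rows, so rows that do not move let the fingers close. It prints the time, the measured TCP pose, the force, the opening and the grip force at its end.
- arm.sense(): the state, without advancing time (a new reading comes with each control period).
- arm.grab_frame(name): name is "scene" or "top" or "wrist"; returns the picture (480x640x3 uint8, red, green, blue); there is no depth.
- arm.camera_info(name): a dict with "fx", "fy", "cx", "cy" (pixels), "dist" ([k1, k2, p1, p2, k3] as OpenCV has them; the pictures are not rectified), "R" (3x3) and "t" (3): a world point X has camera coordinates R X + t; the wrist camera has in their place "hand_eye" (4x4, takes a point from camera to tool coordinates, whose origin is the TCP and whose axes are the flange's). Camera axes: x right, y down, z forward; pixel columns grow to the right and rows downward; lengths in m; the calibration is good to about 2 mm. A picture is of the moment at which its call begins: read the wrist's pose just before it. camera_info takes no time and is no camera call.
- arm.hand_in(): hands the job in; it is judged then, once.
The state is a dict: "clock": time; "qpos": joint angles; "dq": joint speeds; "tau": joint torques, N m; "ee_pos": TCP position; "tcp_rot": TCP orientation; "contact_force": force on the tool from outside, world axes, zero at the start; "torque": the same for the moment, N m; "opening": finger opening in m; "grip_force": force on a finger pad.
Only numpy, scipy, OpenCV 4.12 (cv2) and the standard library are available. Lean on these libraries where they do the work, as an engineer would, in place of code of your own. Each camera call takes 0.05 s, during which the arm holds its last target. There are 200 camera calls.

## Working session

There is one attempt and no reset: what is moved stays moved. The work goes in short steps, Python scripts to look and compute and a shell command to move; the robot and the scene stay as the last step left them, time stands still between calls to the robot, and variables do not carry over. Pictures are saved under pics/ and viewed, at most 10 in all, crops included, and the job is handed in when it is done.

```bash
ls; mkdir -p pics; python3 - <<'E'
from workcell import arm
import cv2
for n in("top","scene"):
    cv2.imwrite(f"pics/{n}0.png",arm.grab_frame(n)[:,:,::-1]); i=arm.camera_info(n); print(n,i)
s=arm.sense();print(s["clock"],s["ee_pos"],s["tcp_rot"],s["opening"])
E
```

```text
nudge.py
pics
workcell.py
top {'fx': 586.0366800993212, 'fy': 586.0366800993212, 'cx': 319.7351888171872, 'cy': 242.3391834215129, 'dist': array([-0.01554021,  0.        ,  0.        ,  0.        ,  0.        ]), 'R': array([[-0.01211522, -0.99990112, -0.0071388 ],
       [-0.98756217,  0.01308436, -0.15668363],
       [ 0.15676154,  0.00515175, -0.98762304]]), 't': array([0.01381798, 0.58901292, 1.42123487])}
scene {'fx': 456.5722950218907, 'fy': 456.5722950218907, 'cx': 318.6534680192089, 'cy': 237.48065113337182, 'dist': array([-0.0563091,  0.       ,  0.       ,  0.       ,  0.       ]), 'R': array([[-0.27405017,  0.96154171, -0.01827666],
       [ 0.54898641,  0.14080714, -0.82388547],
       [-0.78962676, -0.23581959, -0.56646156]]), 't': array([ 0.1667259 , -0.28227633,  1.53760659])}
0.1 [ 0.22393009 -0.47461751  0.23824564] [-3.06451464e+00 -6.86613581e-01  4.49710646e-05] 0.08829979521531182
```

View pics/top0.png

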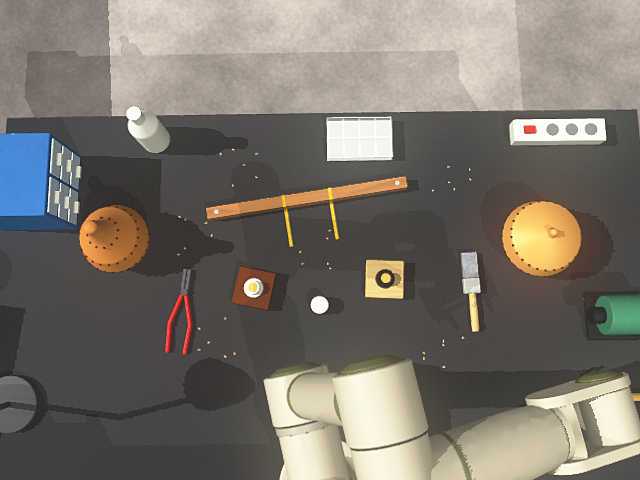

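View pics/scene0.png

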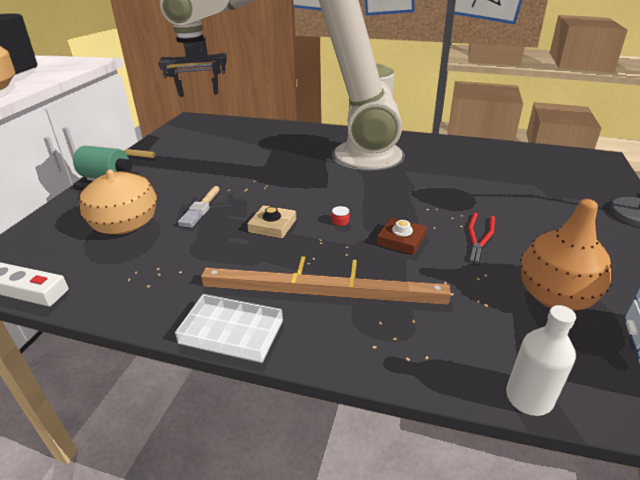

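The top view shows the pale base at about (385,280) and the dark base at (254,288), with the tin at (319,305). The fence runs from (207,213) to (407,182), and the marks are at about (288,220) and (334,213). Next I'll measure these.

```bash
cat > h.py <<'E'
import cv2, numpy as np
from workcell import arm
def ray(cam,px,z):
    i=arm.camera_info(cam); K=np.array([[i['fx'],0,i['cx']],[0,i['fy'],i['cy']],[0,0,1]])
    u=cv2.undistortPoints(np.array(px,float).reshape(-1,1,2),K,i['dist']).reshape(-1,2)
    d=np.c_[u,np.ones(len(u))]@i['R']; c=-i['R'].T@i['t']
    return (c+d*((z-c[2])/d[:,2])[:,None])[:,:2]
def blob(im,lo,hi,roi):
    m=cv2.inRange(cv2.cvtColor(im,cv2.COLOR_RGB2HSV),np.array(lo),np.array(hi))
    x0,y0,x1,y1=roi; k=np.zeros_like(m); k[y0:y1,x0:x1]=m[y0:y1,x0:x1]
    c=cv2.findContours(k,cv2.RETR_EXTERNAL,cv2.CHAIN_APPROX_NONE)[0]
    return sorted(c,key=cv2.contourArea)[::-1]
def rect(c,z,cam="top"):
    p=ray(cam,c,z).astype(np.float32); r=cv2.minAreaRect(p*1000); return r
E
python3 - <<'E'
from h import *
im=cv2.imread("pics/top0.png")[:,:,::-1].copy()
hsv=cv2.cvtColor(im,cv2.COLOR_RGB2HSV)
for n,(x,y) in dict(pale=(372,270),paleS=(385,297),yel=(290,235),yel2=(334,222),fence=(250,206),fside=(250,211),dark=(240,300),tin=(319,305)).items(): print(n,hsv[y,x])
E
python3 -c "
import cv2
im=cv2.imread('pics/top0.png')[165:325,200:420]
cv2.imwrite('pics/crop0.png',cv2.resize(im,None,fx=3.6,fy=3.6,interpolation=cv2.INTER_NEAREST))"
```

```text
pale [ 20 114 230]
paleS [ 20 120 248]
yel [ 24 209 255]
yel2 [ 24 203 250]
fence [ 14 151 193]
fside [ 14 150 190]
dark [  9 172 135]
tin [ 45   2 253]
```

View pics/crop0.png

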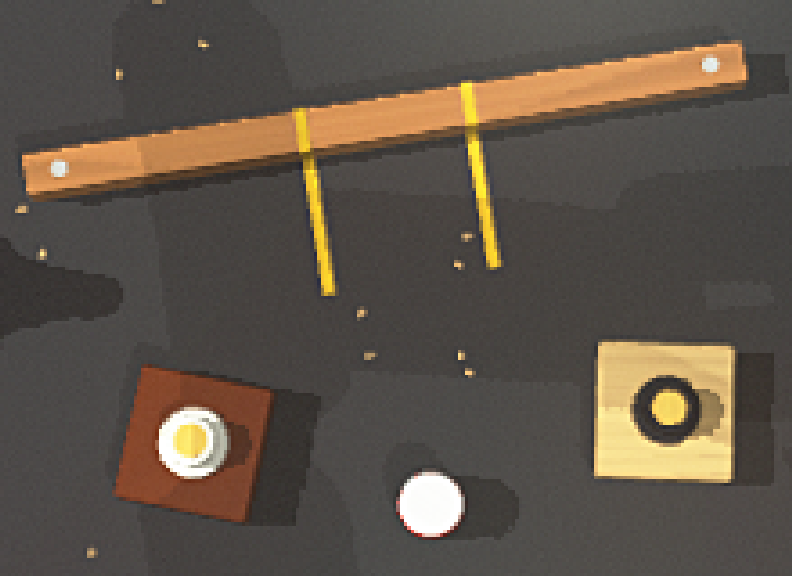

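The crop shows the fence's lit top face with a thin dark front side below it, the two marks, and the top of the pale block at about (595-735, 342-482) in crop pixels.

```bash
cat >> h.py <<'E'
def pale(im,roi=(200,165,460,340)):
    c=blob(im,(16,60,150),(24,170,255),roi)[0]; return rect(c,.028)
E
python3 - <<'E'
from h import *
im=cv2.imread("pics/top0.png")[:,:,::-1].copy()
c=blob(im,(5,90,160),(30,255,255),(195,170,420,225))[0]   # fence top + marks joined
m=blob(im,(5,90,160),(18,190,255),(195,170,420,225))
pts=np.vstack([k for k in m if cv2.contourArea(k)>100])
r=rect(pts,.03); print("fence top",r,cv2.boxPoints(r))
for k in blob(im,(20,185,200),(30,255,255),(270,190,350,250))[:4]:
    print("mark",cv2.contourArea(k)); q=ray("top",k[k[:,0,1]>(212 if k[:,0,0].mean()>310 else 220)],0); print(np.round(cv2.fitLine(q.astype(np.float32),cv2.DIST_L2,0,.01,.01).ravel(),4),cv2.minAreaRect(q.astype(np.float32)*1000))
r=pale(im);print("pale",r,cv2.boxPoints(r))
r=rect(blob(im,(0,110,60),(13,255,200),(225,255,280,315))[0],.028);print("dark",r,cv2.boxPoints(r))
r=rect(blob(im,(0,0,200),(180,60,255),(300,285,340,325))[0],.034);print("tin",r)
r=rect(blob(im,(0,0,90),(180,255,255),(455,245,490,335))[0],.02);print("brush",r,cv2.boxPoints(r))
i=arm.camera_info("top");print(-i['R'].T@i['t'])
E
```

```text
fence top ((709.6712646484375, 39.358154296875), (28.98274803161621, 518.5077514648438), 8.471365928649902) [[ 657.146    293.64868]
 [ 733.53    -219.20197]
 [ 762.19653 -214.93237]
 [ 685.8125   297.91827]]
mark 59.5
[ 0.9887  0.1502  0.6403 -0.0321] ((640.6248168945312, -32.382843017578125), (67.66134643554688, 7.359517574310303), 8.761216163635254)
mark 55.0
[0.9897 0.143  0.6215 0.0866] ((621.2216186523438, 86.5381851196289), (66.68805694580078, 6.499946594238281), 8.410443305969238)
mark 21.5Traceback (most recent call last):
  File "<stdin>", line 8, in <module>
  File "h.py", line 5, in ray
    u=cv2.undistortPoints(np.array(px,float).reshape(-1,1,2),K,i['dist']).reshape(-1,2)
      ~~~~~~~~~~~~~~~~~~~^^^^^^^^^^^^^^^^^^^^^^^^^^^^^^^^^^^^^^^^^^^^^^^^
cv2.error: OpenCV(4.12.0) /io/opencv/modules/calib3d/src/undistort.dispatch.cpp:347: error: (-215:Assertion failed) CV_IS_MAT(_src) && CV_IS_MAT(_dst) && (_src->rows == 1 || _src->cols == 1) && (_dst->rows == 1 || _dst->cols == 1) && _src->cols + _src->rows - 1 == _dst->rows + _dst->cols - 1 && (CV_MAT_TYPE(_src->type) == CV_32FC2 || CV_MAT_TYPE(_src->type) == CV_64FC2) && (CV_MAT_TYPE(_dst->type) == CV_32FC2 || CV_MAT_TYPE(_dst->type) == CV_64FC2) in function 'cvUndistortPointsInternal'
```

```bash
cat >> h.py <<'E'
FO=np.array([694.8,37.0]); FA=np.deg2rad(8.47); FR=np.array([[np.cos(FA),-np.sin(FA)],[np.sin(FA),np.cos(FA)]])
def inf(p): return np.round((np.array(p)-FO)@FR,1)   # world mm -> fence mm
def outw(p): return np.round(FR@np.array(p)+FO,1)
def rep(n,r): print(n,"world",np.round(r[0],1),"fence",inf(r[0]),np.round(r[1],1),"ang-in-fence",round((r[2]-8.47+45)%90-45,2),"\n corners f",inf(cv2.boxPoints(r)).tolist())
E
python3 - <<'E'
from h import *
im=cv2.imread("pics/top0.png")[:,:,::-1].copy()
rep("pale",pale(im))
rep("dark",rect(blob(im,(0,110,60),(13,255,200),(225,255,280,315))[0],.028))
rep("tin",rect(blob(im,(0,0,200),(180,60,255),(300,285,340,325))[0],.034))
rep("brush",rect(blob(im,(0,0,90),(180,255,255),(455,245,490,335))[0],.02))
i=arm.camera_info("top");print(-i['R'].T@i['t'])
E
```

```text
pale world [ 497.5 -154.1] fence [-223.3 -159.9] [95.7 94.3] ang-in-fence -11.59 
 corners f [[-279.1, -197.3], [-186.8, -216.3], [-167.5, -122.5], [-259.9, -103.6]]
dark world [479.4 174.1] fence [-192.9  167.4] [95.9 94.9] ang-in-fence -20.82 
 corners f [[-254.3, 139.4], [-165.5, 105.7], [-131.5, 195.3], [-220.2, 229.0]]
tin world [434.8  10.1] fence [-261.1   11.7] [40.4 40.3] ang-in-fence 35.8 
 corners f [[-289.3, 16.3], [-265.7, -16.4], [-232.9, 7.2], [-256.5, 39.9]]
brush world [ 464.5 -374. ] fence [-288.4 -372.6] [200.6  44.9] ang-in-fence -4.87 
 corners f [[-386.4, -341.7], [-390.2, -386.5], [-190.3, -403.5], [-186.5, -358.8]]
[ 3.59059315e-01 -1.21209562e-03  1.49603164e+00]
```

```bash
cat >> h.py <<'E'
from scipy.spatial.transform import Rotation as Ro
def go(x,y,z,hd=0):   # fence mm for TCP, height mm, heading (deg) of tool x in fence frame
    s=arm.sense(); R0=Ro.from_rotvec(s["tcp_rot"]); a=FA+np.deg2rad(hd)
    Rt=Ro.from_matrix(np.array([[np.cos(a),np.sin(a),0],[np.sin(a),-np.cos(a),0],[0,0,-1]]))
    d=np.append(outw((x,y)),z)/1000-s["ee_pos"]
    print("t",s["clock"],"tcp f",inf(s["ee_pos"][:2]*1000),"z",s["ee_pos"][2].round(4),"rot",(R0.inv()*Rt).as_rotvec().round(4),"d",R0.inv().apply(d).round(4),"F",np.round(s["contact_force"],1))
E
python3 -c "
from h import *
go(-325,-160,120)"
python3 nudge.py '0 0 0.1 0.04 -0.03 0.01 0.05;0 0 0.2 0.08 -0.06 0.03 0.05;-0.001 0 0.293 0.12 -0.09 0.05 0.05;-0.001 0 0.293 0.16 -0.12 0.06 0.05;-0.001 0 0.293 0.2 -0.14 0.08 0.05;-0.001 0 0.293 0.24 -0.17 0.1 0.05;-0.001 0 0.293 0.287 -0.202 0.118 0.05;-0.001 0 0.293 0.287 -0.202 0.118 0.05;-0.001 0 0.293 0.287 -0.202 0.118 0.05'; python3 -c "
from h import *
go(-325,-160,12)"
```

```text
clock: 1.0
ee_pos: [0.3976, -0.1674, 0.1197]
tcp_rot: [-3.132, -0.238, 0.002]
contact_force: [-1.0, -0.2, 0.0]
opening: 0.0498
grip_force: 0.0
t 1.0 tcp f [-324.1 -158.4] z 0.1197 rot [-0.001   0.0014  0.0038] d [-0.0008  0.0017  0.1077] F [-1.  -0.2  0. ]
```

```bash
python3 nudge.py '0 0 0.004 0 0 0.04 0.05;0 0 0.004 0 0 0.08 0.05;0 0 0.004 0 0 0.106 0.05;0 0 0.004 0.015 0 0.107 0.05;0 0 0.004 0.03 0 0.107 0.05;0 0 0.004 0.038 0 0.107 0.05;0 0 0.004 0.046 0 0.107 0.05;0 0 0.004 0.054 0 0.107 0.05;0 0 0.004 0.062 0 0.107 0.05;0 0 0.004 0.07 0 0.107 0.05'; python3 - <<'E'
from h import *
im=arm.grab_frame("top"); cv2.imwrite("pics/top1.png",im[165:345,200:440,::-1].repeat(3,0).repeat(3,1))
rep("pale",pale(im)); go(-156,-160,12)
E
```

```text
clock: 2.0
ee_pos: [0.467, -0.1595, 0.0138]
tcp_rot: [3.133, 0.226, -0.0]
contact_force: [-4.1, -0.2, 1.5]
opening: 0.0504
grip_force: 2.1
pale world [ 550.1 -116. ] fence [-165.7 -130. ] [ 56.7 108.2] ang-in-fence 38.43 
 corners f [[-221.5, -105.3], [-154.3, -190.1], [-109.8, -154.8], [-177.1, -70.0]]
t 2.05 tcp f [-253.2 -160.9] z 0.0139 rot [ 0.0014 -0.0009 -0.0037] d [ 0.0972 -0.0013  0.002 ] F [ 0.3  0.5 -0.1]
```

View pics/top1.png

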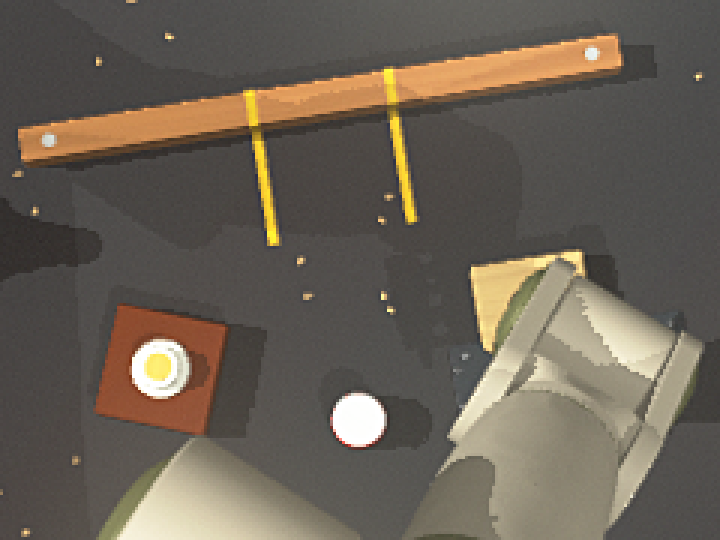

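The top view shows the block now square to the fence, partly hidden by the wrist, with its far edge from (472,267) to (582,252) in the crop. I'll keep pushing.

```bash
python3 nudge.py '0 0 0 0.01 0 0.001 0.05;0 0 0 0.021 0 0.001 0.05;0 0 0 0.032 0 0.001 0.05;0 0 0 0.043 0 0.001 0.05;0 0 0 0.054 0 0.001 0.05;0 0 0 0.065 0 0.001 0.05;0 0 0 0.076 0 0.001 0.05;0 0 0 0.086 0 0.001 0.05;0 0 0 0.093 0 0.001 0.05;0 0 0 0.097 0 0.001 0.05' && python3 nudge.py '0 0 0 -0.02 0 0 0.05;0 0 0 -0.04 0 0 0.05;0 0 0 -0.06 0 -0.04 0.05;0 0 0 -0.08 0.03 -0.08 0.05;0 0 0 -0.12 0.06 -0.1 0.05;0 0 0 -0.16 0.1 -0.1 0.05;0 0 0 -0.16 0.1 -0.1 0.05'; python3 - <<'E'
from h import *
im=arm.grab_frame("top"); cv2.imwrite("pics/top2.png",im[165:345,200:440,::-1].repeat(3,0).repeat(3,1))
r=pale(im); rep("pale",r); x,y=inf(r[0]); go(x,y-47.5-9-30,90,90)
E
```

```text
clock: 3.05
ee_pos: [0.563, -0.1454, 0.0127]
tcp_rot: [3.133, 0.226, -0.0]
contact_force: [-4.3, -0.4, 3.4]
opening: 0.0501
grip_force: 2.4
clock: 3.75
ee_pos: [0.417, -0.2705, 0.1139]
tcp_rot: [3.13, 0.22, 0.003]
contact_force: [0.3, -0.3, 0.1]
opening: 0.0494
grip_force: 0.0
pale world [ 617.8 -124.5] fence [ -99.9 -148.4] [95.3 95.3] ang-in-fence 0.24 
 corners f [[-147.8, -101.0], [-147.4, -196.3], [-52.1, -195.9], [-52.4, -100.6]]
t 3.8 tcp f [-320. -263.] z 0.1134 rot [ 3.0000e-03  1.2000e-03 -1.5788e+00] d [ 0.2198 -0.0299  0.0236] F [-0.4 -1.1  0.2]
```

View pics/top2.png

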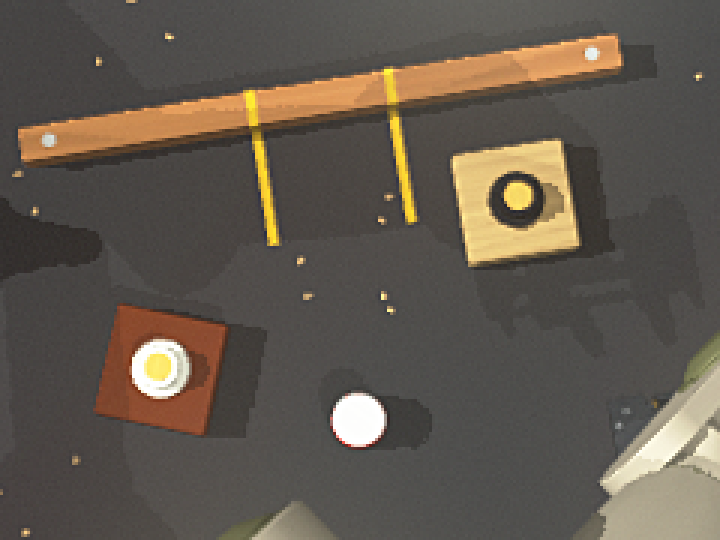

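The block stands square at (517,203) in the crop. Now I'll move to its right side.

```bash
python3 nudge.py '0 0 -0.15 0.02 0 0 0.05;0 0 -0.3 0.04 0 0 0.05;0 0 -0.45 0.06 0 0 0.05;0 0 -0.6 0.08 0 0 0.05;0 0 -0.75 0.1 0 0 0.05;0 0 -0.9 0.12 0 0 0.05;0 0 -1.05 0.15 -0.01 0 0.05;0 0 -1.2 0.18 -0.02 0 0.05;0 0 -1.35 0.2 -0.03 0.01 0.05;0.002 0.001 -1.5 0.22 -0.03 0.02 0.05' && python3 nudge.py '0 0 -0.07 0 0 0 0.05;0 0 -0.07 0 0 0 0.05' ; python3 -c "
from h import *
go(-100,-235,12,90)"
```

```text
clock: 4.8
ee_pos: [0.6337, -0.203, 0.0921]
tcp_rot: [-2.128, -2.309, -0.002]
contact_force: [-0.3, -0.8, -0.7]
opening: 0.0498
grip_force: 0.0
clock: 5.0
ee_pos: [0.6327, -0.2043, 0.0917]
tcp_rot: [-2.053, -2.375, -0.001]
contact_force: [-0.6, 0.7, 0.7]
opening: 0.0501
grip_force: 0.0
t 5.0 tcp f [ -96.9 -229.5] z 0.0917 rot [-0.0012 -0.002  -0.0027] d [-0.0057 -0.003   0.0797] F [-0.6  0.7  0.7]
```

```bash
python3 nudge.py '0 0 0 -0.006 -0.003 0.04 0.05;0 0 0 -0.006 -0.003 0.078 0.05;0 0 0 -0.006 -0.003 0.079 0.05;0 0 0 0.01 -0.003 0.079 0.05;0 0 0 0.02 -0.003 0.079 0.05;0 0 0 0.03 -0.003 0.079 0.05;0 0 0 0.04 -0.003 0.079 0.05;0 0 0 0.05 -0.003 0.079 0.05;0 0 0 0.06 -0.003 0.079 0.05;0 0 0 0.07 -0.003 0.079 0.05' && python3 nudge.py '0 0 0 0.01 0 0 0.05;0 0 0 0.02 0 0 0.05;0 0 0 0.03 0 0 0.05;0 0 0 0.04 0 0 0.05;0 0 0 0.05 0 0 0.05;0 0 0 0.06 0 0 0.05;0 0 0 0.065 0 0 0.05;0 0 0 0.07 0 0 0.05;0 0 0 0.07 0 0 0.05'; python3 -c "
from h import *
go(-100,-56.5,12,90)"
```

```text
clock: 6.0
ee_pos: [0.6202, -0.1376, 0.0161]
tcp_rot: [2.055, 2.371, 0.002]
contact_force: [1.7, -6.5, 5.1]
opening: 0.05
grip_force: 3.1
clock: 6.9
ee_pos: [0.6094, -0.0674, 0.0148]
tcp_rot: [2.057, 2.375, 0.002]
contact_force: [-0.5, -0.0, 0.3]
opening: 0.05
grip_force: 0.5
t 6.9 tcp f [-99.9 -90.7] z 0.0148 rot [ 0.0009 -0.0006 -0.0045] d [ 0.0342 -0.0003  0.0028] F [-0.5 -0.   0.3]
```

Now I'll push the last 34 mm slowly, back off, and look.

```bash
python3 nudge.py '0 0 -0.004 0.006 0 0.002 0.05;0 0 -0.004 0.012 0 0.002 0.05;0 0 -0.004 0.018 0 0.002 0.05;0 0 -0.004 0.024 0 0.002 0.05;0 0 -0.004 0.028 0 0.002 0.05;0 0 -0.004 0.031 0 0.002 0.05;0 0 -0.004 0.033 0 0.002 0.05;0 0 -0.004 0.034 0 0.002 0.05;0 0 -0.004 0.034 0 0.002 0.05' && python3 nudge.py '0 0 0 -0.02 0 0 0.05;0 0 0 -0.04 0 0 0.05;0 0 0 -0.06 0 -0.04 0.05;0 0 0 -0.06 0 -0.08 0.05;0 0 0.15 -0.06 -0.04 -0.09 0.05;0 0 0.3 -0.06 -0.09 -0.09 0.05;0 0 0.45 -0.06 -0.14 -0.09 0.05;0 0 0.6 -0.06 -0.17 -0.09 0.05;0 0 0.75 -0.06 -0.18 -0.09 0.05;0 0 0.75 -0.06 -0.18 -0.09 0.05'; python3 - <<'E'
from h import *
im=arm.grab_frame("top"); cv2.imwrite("pics/top3.png",im[165:345,200:440,::-1].repeat(3,0).repeat(3,1))
r=pale(im); rep("pale",r); x,y=inf(r[0]); go(x-47.5-9-25,y,100,0)
E
```

```text
clock: 7.8
ee_pos: [0.6044, -0.0343, 0.0122]
tcp_rot: [-2.052, -2.378, -0.001]
contact_force: [1.6, -3.4, 3.6]
opening: 0.0497
grip_force: 2.1
clock: 8.8
ee_pos: [0.4337, -0.1194, 0.1018]
tcp_rot: [-2.78, -1.457, 0.001]
contact_force: [0.1, 0.5, 0.4]
opening: 0.0499
grip_force: 0.0
pale world [596.3  24. ] fence [-99.3   1.7] [94.6 94.4] ang-in-fence -0.11 
 corners f [[-146.6, 49.0], [-146.7, -45.5], [-52.1, -45.6], [-51.9, 48.8]]
t 8.85 tcp f [-280.3 -116.6] z 0.1019 rot [-2.400e-03 -1.000e-04  8.226e-01] d [ 0.1544 -0.0076  0.0021] F [0.7 0.3 0.3]
```

View pics/top3.png

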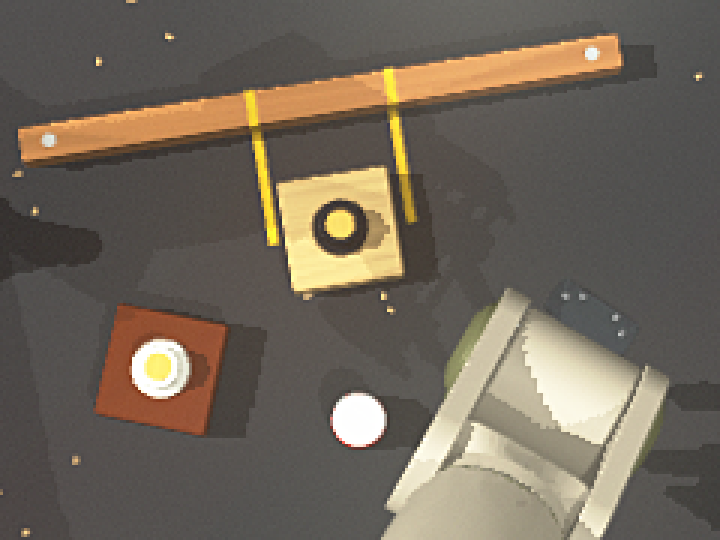

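The base sits squarely between the marks, centred at (340,227) in the crop and about 52 mm short of the fence. For the last push I go to the near side.

```bash
python3 nudge.py '0 0 0.15 0.03 0 0 0.05;0 0 0.3 0.06 0 0 0.05;0 0 0.45 0.09 0 0 0.05;0 0 0.6 0.12 0 0 0.05;0 0 0.75 0.154 -0.008 0 0.05;-0.002 0 0.823 0.154 -0.008 0 0.05;-0.002 0 0.823 0.154 -0.008 0 0.05'; python3 -c "
from h import *
go(-178,1.7,12,0)"
```

```text
clock: 9.55
ee_pos: [0.5162, 0.0127, 0.1015]
tcp_rot: [3.133, 0.236, -0.001]
contact_force: [0.1, -1.7, -0.8]
opening: 0.0497
grip_force: 0.0
t 9.55 tcp f [-180.3    2.3] z 0.1015 rot [0.0001 0.0005 0.0023] d [0.0023 0.0006 0.0895] F [ 0.1 -1.7 -0.8]
```

```bash
python3 nudge.py '0 0 0 0 0 0.04 0.05;0 0 0 0 0 0.08 0.05;0 0 0 0 0 0.089 0.05;0 0 0 0.01 0 0.089 0.05;0 0 0 0.02 0 0.089 0.05;0 0 0 0.03 0 0.089 0.05;0 0 0 0.04 0 0.089 0.05;0 0 0 0.05 0 0.089 0.05;0 0 0 0.06 0 0.089 0.05;0 0 0 0.067 0 0.089 0.05' && python3 nudge.py '0 0 0 0.003 0 0 0.05;0 0 0 0.006 0 0 0.05;0 0 0 0.008 0 0 0.05;0 0 0 0.009 0 0 0.05;0 0 0 0.009 0 0 0.05'; python3 -c "
from h import *
go(-104,1.7,12,0)"
```

```text
clock: 10.55
ee_pos: [0.5826, 0.0208, 0.014]
tcp_rot: [3.132, 0.231, -0.0]
contact_force: [-6.1, -2.0, 5.2]
opening: 0.0504
grip_force: 3.1
clock: 11.05
ee_pos: [0.5908, 0.0221, 0.0137]
tcp_rot: [3.132, 0.229, -0.0]
contact_force: [-4.5, -1.0, 3.5]
opening: 0.0499
grip_force: 2.3
t 11.05 tcp f [-105.     0.5] z 0.0137 rot [ 0.0008  0.0001 -0.0021] d [ 0.001  -0.0012  0.0017] F [-4.5 -1.   3.5]
```

```bash
python3 nudge.py '0 0 0 0.001 0 0 0.05;0 0 0 0.002 0 0 0.05;0 0 0 0.002 0 0 0.05'; python3 nudge.py '0 0 0 0.001 0 0 0.05;0 0 0 0.001 0 0 0.05'; python3 nudge.py '0 0 0 0.001 0 0 0.05;0 0 0 0.001 0 0 0.05'
```

```text
clock: 11.35
ee_pos: [0.5911, 0.0222, 0.0136]
tcp_rot: [3.132, 0.229, -0.008]
contact_force: [-15.2, -2.7, 12.4]
opening: 0.0497
grip_force: 7.8
clock: 11.55
ee_pos: [0.5911, 0.0221, 0.0135]
tcp_rot: [3.133, 0.229, -0.012]
contact_force: [-21.0, -4.7, 16.7]
opening: 0.0499
grip_force: 10.8
clock: 11.75
ee_pos: [0.5912, 0.0222, 0.0136]
tcp_rot: [3.132, 0.229, -0.016]
contact_force: [-27.5, -4.6, 20.7]
opening: 0.0499
grip_force: 13.8
```

It has seated: the force rises and there's no more motion. Backing away and checking.

```bash
python3 nudge.py '0 0 0 -0.005 0 0 0.05;0 0 0 -0.02 0 0 0.05;0 0 0 -0.04 0 0 0.05;0 0 0 -0.05 0 -0.04 0.05;0 0 0 -0.06 0 -0.09 0.05;0 0 0 -0.1 0.04 -0.13 0.05;0 0 0 -0.14 0.08 -0.14 0.05;0 0 0 -0.17 0.12 -0.14 0.05;0 0 0 -0.17 0.15 -0.14 0.05;0 0 0 -0.17 0.15 -0.14 0.05'; python3 - <<'E'
from h import *
im=arm.grab_frame("top"); cv2.imwrite("pics/top4.png",im[165:345,200:440,::-1].repeat(3,0).repeat(3,1))
rep("pale",rect(blob(im,(19,60,150),(24,170,255),(280,195,345,260))[0],.028))
rep("dark",rect(blob(im,(0,110,60),(13,255,200),(225,255,280,315))[0],.028))
rep("tin",rect(blob(im,(0,0,200),(180,60,255),(300,285,340,325))[0],.034))
print(arm.sense()["ee_pos"],arm.sense()["contact_force"])
E
```

```text
clock: 12.75
ee_pos: [0.4479, -0.1548, 0.1542]
tcp_rot: [3.13, 0.219, 0.005]
contact_force: [0.1, -0.2, 0.6]
opening: 0.0497
grip_force: 0.0
pale world [647.3  31.4] fence [-47.8   1.4] [93.7 94.3] ang-in-fence -0.7 
 corners f [[-94.1, 49.2], [-95.3, -45.2], [-1.5, -46.3], [-0.4, 48.0]]
dark world [479.1 173.7] fence [-193.2  167. ] [96.8 95.2] ang-in-fence -20.93 
 corners f [[-254.9, 138.8], [-166.0, 104.8], [-131.4, 195.2], [-220.4, 229.2]]
tin world [434.8  10.1] fence [-261.1   11.7] [39.8 42.1] ang-in-fence -9.19 
 corners f [[-285.0, -4.6], [-243.5, -11.3], [-237.2, 28.0], [-278.7, 34.7]]
[ 0.44816164 -0.15264078  0.15373669] [ 0.62205516 -0.08198985  0.47851891]
```

View pics/top4.png

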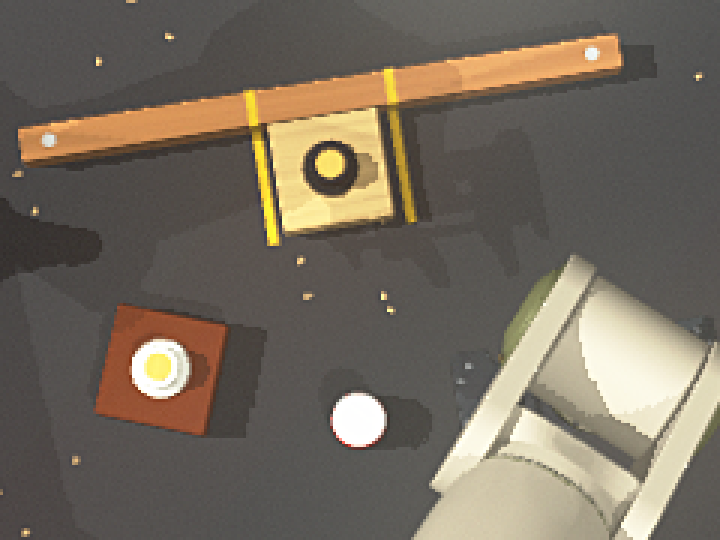

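The base is flush against the fence and between the marks, centred at (331,168) in the crop, with both marks visible. Nothing else has moved and the fingers are clear.

```bash
python3 -c "
from workcell import arm
print(arm.hand_in())"
```

```text
the job is handed in; nothing more can be done
None
```

The pale lamp base is handed in flush against the straight-edge (about 0.7° off parallel) and 1.4 mm off centre between the marks; the dark base and tin measured unmoved, the other things were never approached, and the fingers are clear.

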